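# Snap the footswitch topper onto the looper and hold the switch down

### The arm

A 7-joint arm with a two-finger parallel gripper is mounted at the origin on the work surface. World frame = base frame: x ahead of the robot, y to its left, z up, the work surface at z = 0. Lengths are in m, angles in rad, forces in N, time in s.
With the tool pointing down it reaches from about 0.4 to 0.875 m from the base axis. Payload 6.5 kg.
Tool frame: the origin (TCP) lies at the very end of the fingers, on their centre line; the grasp point (between the pads) lies 19 mm behind it; z points along the fingers, y is the direction in which the jaws open and shut (so a half turn about z gives the same grasp; the last joint's range is limited). The gripper opens to 85 mm and grips with 20 to 120 N. Pads are 22 mm wide; open, the fingers measure 114 mm over their backs; the gripper's body (76 mm by 85 mm) begins 54 mm behind the grasp point. The pads swing forward as they close: fully open they stand 13 mm farther back than shut.
Start: joints at [1.169, 0.536, -0.004, 1.538, 0.003, 1.067, -0.071], TCP at [0.214, -0.614, 0.231] pointing down, gripper open.
Joint ranges: [-2.7, 2.7], [-0.37, 2.16], [-1.27, 1.26], [0.24, 2.4], [-1.31, 4.45], [0.19, 1.91], [-2.76, 2.76]. Speed limits (rad/s): [2.39, 2.39, 3.14, 3.14, 3.14, 3.14, 3.14].

### API

Orientations are given as a rotation vector (axis times angle).
In Python, from plant import r, cams, job gives the robot as it stands. The module is installed in compiled form; this text tells all that it offers.
- The arm moves only by the tool move_arm, never from a script. Its argument "commands" is a list of rows, each an object of numbers: "dx", "dy", "dz": the shift along the tool's x, y, z in mm; "roll": the turn about the tool's z in rad; "grip": the gripper's target within -1 to 1 (fully open at 1, half-way at 0, shut at -1). In form: [{"dx": .., "dy": .., "dz": .., "roll": .., "grip": ..}, ...]. A call has 1 to 20 rows; each row shifts and turns the pose as measured when the row begins, along the tool's axes as they then stand; what a row does not reach is not made up. A row lasts 1/8 s, in which the tool goes at most 62.5 mm and 10.7 degrees, less where a joint would pass 70% of its speed; a pose out of reach is approached as far as the arm can. A call with a gripper value outside its range is refused whole. The fingers move at their own pace and stop on an object; "squeeze" is the grip in N (left out, the last holds). Time passes only in rows, so rows that do not move let the fingers close. It gives the time, the measured TCP pose, the force and the opening at its end, in the units of the state.
- r.observe(): the state, without advancing time (a new reading comes with each control period).
- cams.snapshot(name): name is "scene" or "top"; returns (picture, depth): 384x512x3 uint8, red, green, blue; 384x512 float32, m along the optical axis (not along the pixel's ray), 0 where there is no reading.
- cams.camera_model(name): a dict with "K" (3x3 intrinsics, pixels), "D" ([k1, k2, p1, p2, k3] as OpenCV has them; the pictures are not rectified), "cam_to_world" (4x4, takes a point from camera to world coordinates). Camera axes: x right, y down, z forward; pixel columns grow to the right and rows downward; lengths in m; the calibration is good to about 2 mm. A picture is of the moment at which its call begins. camera_model takes no time and is no camera call.
- job.hand_in(): hands the job in, once; it reports no verdict.
The state is a dict: "clock": time; "qpos": joint angles; "qvel": joint speeds; "joint_efforts": joint torques, N m; "eef_pos": TCP position; "eef_rot": TCP orientation; "ft_force": force on the tool from outside, world axes, zero at the start; "wrist_torque": the same for the moment, N m; "finger_gap": opening from 0.0 (shut) to 1.0 (fully open).
Only numpy, scipy, OpenCV 4.12 (cv2) and the standard library are available. Lean on these libraries where they do the work, as an engineer would, in place of code of your own. Each camera call takes 0.05 s, during which the arm holds its last target.

### The job

Lift the orange footswitch topper off the freely spinning parts turntable and push it squarely onto the slanted footswitch of the blue looper pedal until it snaps on. Then keep pressing through the topper so that the switch stays fully down (this is how the looper erases its loop), and finish while still holding it down like that. Leave everything else on the bench where it is, and do not knock over the other two parts on the turntable or knock them off it (the turntable itself may turn).

Things in the scene. Friction and masses are not known exactly. Their poses are not given: they have to be found in the camera images.
- topper: Footswitch topper: bright orange upright cylinder, 32 mm in diameter, 44 mm tall, two thin black bands, about 45 g, standing mouth down on the turntable. Origin: centre of its open underside (mouth); z up along its axis; yaw does not matter. Cavity 19 mm deep, 24 mm wide; a rounded lip 4.4 mm high narrows the mouth to 16 mm. Solid above 19 mm: the best part to grip.
- topper_seat (a point): Centre of the ceiling of the topper's cavity, 19 mm above its origin on its axis, axes as the topper's. It meets the tip of the switch when the topper is snapped fully on.
- turntable: Parts turntable: fixed foot, free-spinning round platter 200 mm in diameter, flat grey-green top 30 mm above the bench. Origin: on the bench, on the vertical spin axis. It spins almost without friction when something on it is pushed sideways; topper, knob and adapter stand loose on it, 60 to 70 mm from the axis, about 120 degrees apart.
- looper: Blue looper pedal fixed on a slanted dark stand. Origin: on the bench below where the switch axis meets the face (60 mm up). The face, 120 x 75 mm, rises along the looper's +x; its normal leans 25 degrees from vertical to -x. Face: from 30 mm downhill to 90 mm uphill of the switch. Two knobs 14 mm tall stand 70 mm uphill, 19 mm to either side.
- switch_tip (a point): Centre of the chrome footswitch's flat tip; moves with it; z = switch axis, out of the slanted face; y level. Stem 14 mm wide, nose tapering to 8 mm over the last 6 mm; tip 34 mm off the face at rest, 28 fully down. Four sprung balls, 11 mm behind the tip, stand out to 21 mm across: pushing the topper's lip past them takes 5 to 8 N; snapped on, its mouth lies 19 mm behind the tip.
- switch (a joint): How far the footswitch is pressed, along its axis into the face: 0 at rest, 0.006 m fully down against the stop. Its spring pushes back with 8 N at the start of its travel and 14 N fully down.
- knob: Black control knob, 28 mm in diameter, 20 mm tall, standing on the turntable. Origin: centre of its underside. Bystander.
- adapter: Chrome jack adapter, 22 mm in diameter, 36 mm tall, standing on the turntable. Origin: centre of its underside. Bystander.
- boost: Gold-coloured aluminium boost pedal, 112 x 62 x 36 mm (50 mm with its switch and knob). Origin: centre of its underside. Bystander.
- partsbox: White plastic open parts box, 80 x 120 x 35 mm. Origin: centre of its underside. Bystander.
- slide: Chrome guitar slide, a tube standing upright, 27 mm in diameter, 60 mm tall. Origin: centre of its underside. Bystander.

How it is judged:
On the way, in this order (a step that is already met when the one before it is completed fails the run):
1. the topper is lifted clear of the turntable (height (world z) of topper above 0.05 m and contact force between topper and turntable below 0.05 N and contact force between the fingers and topper above 0.2 N), for 0.1 s.
2. the topper is snapped squarely onto the footswitch (distance between switch_tip and topper_seat below 0.003 m and angle between the z axis of topper and the z axis of switch_tip, either way round below 0.1 rad), for 0.1 s.
At the end, for the whole second after the job is handed in: The topper is snapped fully onto the footswitch (cavity ceiling within 3 mm of the switch tip, axes within 0.1 rad), the fingers still press on it (over 3 N) and the switch is held down (more than 4.5 of its 6 mm) (all of step 2 and value of joint switch above 0.0045 m and contact force between the fingers and topper above 3 N); the arm keeps its last pose, push and grip.
It fails at once if the knob or the adapter falls off the turntable or over ((height (world z) of knob below 0.024 m or angle between knob's own z axis and vertical above 0.6 rad) or (height (world z) of adapter below 0.024 m or angle between adapter's own z axis and vertical above 0.6 rad)).
It fails at once if the boost pedal, the parts box or the slide is moved by more than 30 mm (distance of any of boost, partsbox, slide from where it was at the start of the episode above 0.03 m).
It also fails if it takes over 40 s, if anything falls off the work surface, if the arm or the gripper's body presses on something with over 40 N, if the wrist force passes 120 N, or if a joint passes its speed limit or range.

## Working session

There is one attempt and no reset: what is moved stays moved. The work goes in short steps, Python scripts to look and compute and a tool call to move; the robot and the scene stay as the last step left them, time stands still between calls to the robot, and variables do not carry over. Pictures are saved under pics/ and viewed, and the job is handed in when it is done.

Besides the shell and the picture viewer there is one more tool, called after ">>>" as name(argument=value, ...), one argument or row to a line, values as JSON. move_arm: Moves the arm, as the interface text tells. Its arguments: {"type":"object","properties":{"commands":{"type":"array","items":{"type":"object","properties":{"dx":{"type":"number"},"dy":{"type":"number"},"dz":{"type":"number"},"roll":{"type":"number"},"grip":{"type":"number"}}}},"squeeze":{"type":"number"}},"required":["commands"]}

```bash
mkdir -p pics; cat > h.py <<'E'
import numpy as np, cv2
from plant import r,cams,job
from scipy.spatial.transform import Rotation as R
def snap(n,fn):
    im,d=cams.snapshot(n); cv2.imwrite('pics/%s.png'%fn,cv2.cvtColor(im,cv2.COLOR_RGB2BGR)); np.savez('pics/%s.npz'%fn,im=im,d=d); return im,d
def ray(n,u,v):
    m=cams.camera_model(n); p=cv2.undistortPoints(np.array([[[u,v]]],float),np.array(m['K']),np.array(m['D'],float))[0,0]
    return np.array([p[0],p[1],1.]),np.array(m['cam_to_world'])
def pt(n,u,v,d):
    k,T=ray(n,u,v); return (T@np.append(k*d,1))[:3]
def ptz(n,u,v,z):
    k,T=ray(n,u,v); o=T[:3,3]; w=T[:3,:3]@k; return o+w*(z-o[2])/w[2]
def proj(n,P):
    m=cams.camera_model(n);T=np.linalg.inv(np.array(m['cam_to_world']))
    q=cv2.projectPoints(np.array(P,float).reshape(-1,3),cv2.Rodrigues(T[:3,:3])[0],T[:3,3],np.array(m['K']),np.array(m['D'],float))[0]
    return q.reshape(-1,2)
def cloud(n,d):
    v,u=np.mgrid[0:384,0:512]; m=cams.camera_model(n)
    p=cv2.undistortPoints(np.stack([u,v],-1).reshape(-1,1,2).astype(float),np.array(m['K']),np.array(m['D'],float)).reshape(384,512,2)
    P=np.dstack([p,np.ones((384,512))])*d[...,None]; T=np.array(m['cam_to_world']); return P@T[:3,:3].T+T[:3,3]
E
python3 - <<'E'
from h import *
for n in('scene','top'):
    snap(n,n+'0'); m=cams.camera_model(n); print(n,np.round(m['K'],1).tolist(),np.round(m['cam_to_world'],3).tolist())
print(r.observe())
E
```

```text
scene [[434.5, 0.0, 256.6], [0.0, 434.5, 188.8], [0.0, 0.0, 1.0]] [[-0.56, 0.664, -0.495, 1.155], [0.828, 0.451, -0.333, 0.345], [0.002, -0.597, -0.802, 0.95], [0.0, 0.0, 0.0, 1.0]]
top [[494.5, 0.0, 255.5], [0.0, 494.5, 186.2], [0.0, 0.0, 1.0]] [[-0.01, -0.981, 0.192, 0.335], [-1.0, 0.01, -0.001, -0.019], [-0.001, -0.192, -0.981, 1.498], [0.0, 0.0, 0.0, 1.0]]
{'clock': 0.1, 'qpos': array([ 1.16881048,  0.53709319, -0.00446213,  1.53874893,  0.00258629,
        1.06730952, -0.07117319]), 'qvel': array([ 0.00211248, -0.00036946,  0.00125265, -0.00404582,  0.00063534,
       -0.00114111, -0.00154198]), 'joint_efforts': array([ 2.87366674e-03, -5.84570003e+01,  1.05198674e+00, -2.59783190e+01,
        1.26222346e-02,  4.46329490e-03,  1.36913508e-05]), 'eef_pos': array([ 0.21400228, -0.61316761,  0.23050857]), 'eef_rot': array([-3.09589711e+00, -5.24897194e-01,  5.47678207e-04]), 'ft_force': array([ 0.24680034,  0.61569741, -0.18711211]), 'wrist_torque': array([ 0.00294325, -0.08104324,  0.00881934]), 'finger_gap': 0.9995249176265844}
```

View pics/scene0.png

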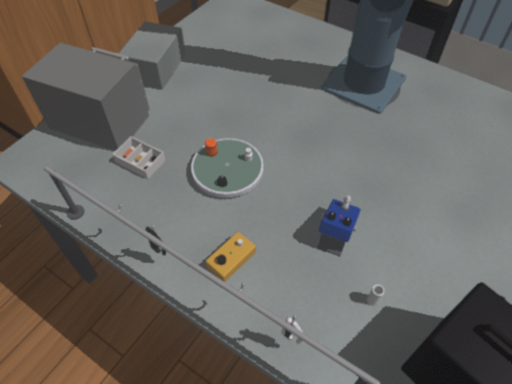

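View pics/top0.png

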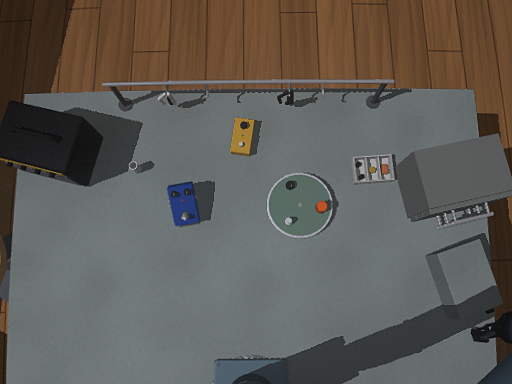

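```bash
python3 - <<'E'
from h import *
for n in('scene','top'):
    z=np.load('pics/%s0.npz'%n); im,d=z['im'].astype(int),z['d']; P=cloud(n,d); np.save('pics/%s0P.npy'%n,P)
    hsv=cv2.cvtColor(z['im'],cv2.COLOR_RGB2HSV)
    box=(slice(100,230),slice(190,350)) 
    R_,G,B=im[...,0],im[...,1],im[...,2]
    org=(R_>120)&(R_>2.2*G)&(R_>2.5*B)&(P[...,2]>0.03)&(P[...,2]<0.09)
    nlab,lab,st,c=cv2.connectedComponentsWithStats(org.astype(np.uint8))
    for i in range(1,nlab):
        if st[i,4]>15: q=P[lab==i]; print(n,'orange',c[i],st[i,4],q.mean(0).round(4),q.min(0).round(4),q.max(0).round(4), 'toppts',q[q[:,2]>0.070].mean(0).round(4),(q[:,2]>.07).sum())
    blue=(B>90)&(B>2*R_)&(B>2*G)
    nlab,lab,st,c=cv2.connectedComponentsWithStats(blue.astype(np.uint8))
    for i in range(1,nlab):
        if st[i,4]>100:
            q=P[lab==i]; print(n,'blue',c[i],st[i],q.mean(0).round(4),q.min(0).round(4),q.max(0).round(4))
    crops={'scene':[(130,200,180,270),(180,260,305,375)],'top':[(165,245,260,340),(170,235,160,220)]}[n]
    for k,(a,b,c0,c1) in enumerate(crops):
        cr=cv2.resize(z['im'][a:b,c0:c1][...,::-1],None,fx=8,fy=8,interpolation=cv2.INTER_CUBIC); cv2.imwrite('pics/c_%s%d.png'%(n,k),cr[:600,:800])
E
```

```text
top orange [321.25       206.27380952] 84 [ 0.5512 -0.2109  0.0708] [ 0.5373 -0.2254  0.0467] [ 0.5642 -0.1976  0.0775] toppts [ 0.5512 -0.2117  0.0732] 63
top blue [182.5875969  204.90232558] [168 184  31  41 645] [0.5583 0.1941 0.0761] [ 0.3346 -0.0185  0.0433] [0.6171 0.2357 1.4984]
```

```bash
python3 - <<'E'
from h import *
z=np.load('pics/scene0.npz'); im,d=z['im'],z['d']; P=np.load('pics/scene0P.npy')
for u,v in((211,147),(211,151),(340,228),(347,202),(227,166)): print(u,v,im[v,u],d[v,u],P[v,u].round(3))
print((d==0).mean())
E
```

```text
211 147 [134  71  49] 1.1811873 [ 0.564 -0.202  0.069]
211 151 [132  70  47] 1.196516 [ 0.564 -0.204  0.051]
340 228 [ 43  58 105] 0.9999333 [0.612 0.212 0.094]
347 202 [135 134 136] 1.0574251 [0.529 0.19  0.082]
227 166 [116 126 121] 1.1917558 [ 0.569 -0.147  0.03 ]
0.004185994466145833
```

View pics/c_scene0.png

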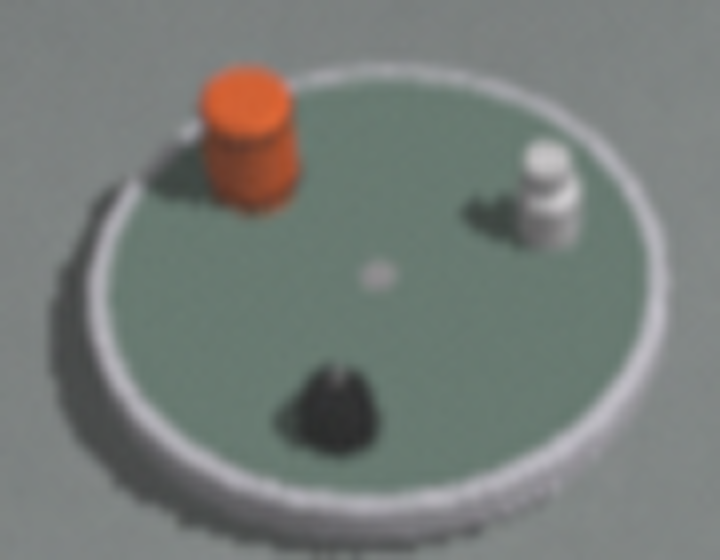

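View pics/c_scene1.png

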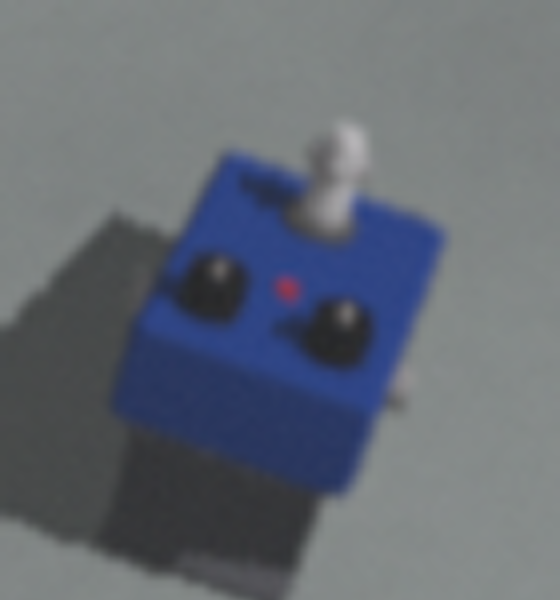

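View pics/c_top1.png

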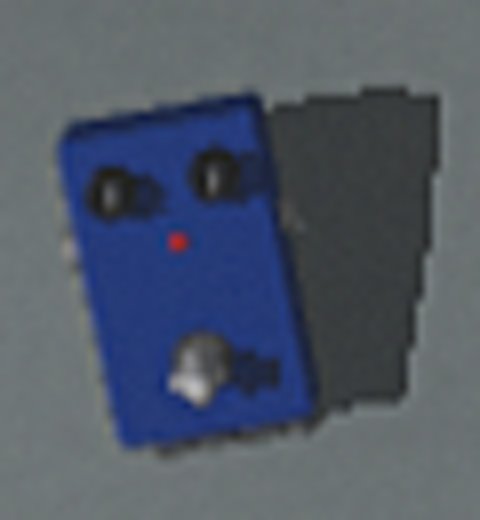

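View pics/c_top0.png

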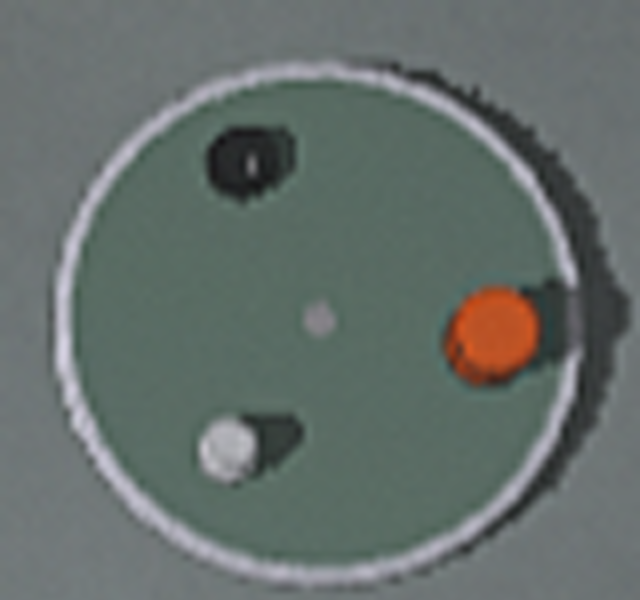

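```bash
cat > fit.py <<'E'
from h import *
from scipy.optimize import least_squares
def Tl(p):  # x,y,yaw
    c,s=np.cos(p[2]),np.sin(p[2]); Rz=np.array([[c,-s,0],[s,c,0],[0,0,1]])
    a=np.radians(25); ex=[np.cos(a),0,np.sin(a)]; n=[-np.sin(a),0,np.cos(a)]
    return Rz@np.array([ex,[0,1,0],n]).T, np.array([p[0],p[1],0.06])
f=np.array([[-.03,.0375,0],[-.03,-.0375,0],[.09,-.0375,0],[.09,.0375,0],[.07,.019,.014],[.07,-.019,.014],[0,0,.034]])
if __name__=='__main__':
    def full(o,L): return np.array([[o[0]+(x+.5)/8-.5,o[1]+(y+.5)/8-.5] for x,y in L])
    # top: -x(downhill) is image down; +y image left
    top=full((160,170),[(127,446),(315,418),(258,100),(64,133),(109,192),(213,172),(186,387)])
    sc=full((305,180),[(445,232),(230,152),(146,325),(378,405),(345,318),(217,272),(350,135)])
    def res(p,split=False):
        Rr,t=Tl(p); W=f@Rr.T+t
        e=[proj('top',W)-top, proj('scene',W)-sc]
        return e if split else np.concatenate(e).ravel()
    for w in ('both','top','scene'):
        fn={'both':res,'top':lambda p:res(p,1)[0].ravel(),'scene':lambda p:res(p,1)[1].ravel()}[w]
        s=least_squares(fn,[.55,.19,-.15],loss='soft_l1'); print(w,s.x.round(4)); 
        if w=='both':
            print(np.hstack(res(s.x,1)).round(1)); Rr,t=Tl(s.x); print('tip',(t+Rr[:,2]*.034).round(4),'axis',Rr[:,2].round(4))
    print('topper top cam',ptz('top',321.7,205.4,.074).round(4),'scene',ptz('scene',210.4,142.2,.074).round(4))
    print('tt',ptz('top',260+319.5/8-.5,165+319.5/8-.5,.03).round(4),ptz('scene',180+379/8-.5,130+276/8-.5,.03).round(4))
    P=np.load('pics/scene0P.npy'); im=np.load('pics/scene0.npz')['im'].astype(int)
    m=(im[...,2]>1.5*im[...,0])&(P[...,0]>.45)&(P[...,0]<.7)&(P[...,1]>.12)&(P[...,1]<.28)
    q=P[m]; 
    q2=q
    for i in range(5):
        c=q2.mean(0); n=np.linalg.svd(q2-c,full_matrices=False)[2][2]; n*=np.sign(n[2]); q2=q[abs((q-c)@n)<.003]
    print('plane n',n.round(3),'tilt',np.degrees(np.arccos(n[2])),'yaw',np.arctan2(-n[1],-n[0]),len(q2)); 
    print(((c-t)@Rr[:,2]).round(4))
E
python3 fit.py
```

```text
both [0.5338 0.1897 0.1599]
[[-1.2  0.4  0.9 -0.3]
 [ 0.2 -0.3 -0.5 -0.6]
 [-0.2  0.5 -2.1 -0.3]
 [-1.4  0.7 -0.2  1.4]
 [ 0.1  0.  -0.2  0.3]
 [ 0.1  0.4  0.2  0.3]
 [ 1.1 -0.5 -0.   0.3]]
tip [0.5196 0.1874 0.0908] axis [-0.4172 -0.0673  0.9063]
top [0.5343 0.19   0.1456]
scene [0.5333 0.1895 0.1696]
topper top cam [ 0.5533 -0.2119  0.074 ] scene [ 0.5542 -0.2111  0.074 ]
tt [ 0.5638 -0.1508  0.03  ] [ 0.563  -0.1516  0.03  ]
plane n [-0.304 -0.063  0.95 ] tilt 18.114770758883388 yaw 0.2036117010333224 335
-0.0016
```

```bash
python3 - <<'E'
from h import *
P=np.load('pics/top0P.npy')
x,y,z=P[...,0],P[...,1],P[...,2]
print('rows: x, cols y from -0.65 to .35 step .05; max z cm')
for xx in np.arange(.2,.9,.05):
    L=[]
    for yy in np.arange(-.7,.4,.05):
        m=(abs(x-xx-.025)<.025)&(abs(y-yy-.025)<.025); L.append('%3d'%round(z[m].max()*100) if m.any() else ' --')
    print('%.2f'%xx,' '.join(L))
E
```

```text
rows: x, cols y from -0.65 to .35 step .05; max z cm
0.20  25  24  44  35   1   1   1   1   1   1   1   1   1   1   1   1   1   1   1   1   1   1
0.25  12  38  39   1   1   1   1   1   1   1   1   1   1   1   1   1   1   1   1   1   1   1
0.30  12  12  12  10   1   1   1   1   1   1   1   1   1 150   1   1   1   1   1   1   1   1
0.35  11  12  12  11   1   1   1   1   1   1   1   1   1   1   1   1   1   1   1   1   1   1
0.40  11  11  11  11   1   1   1   1   1   1   1   1   1   1   1   1   1   1   1   1   1   1
0.45  16  17  17   1   1   1   1   1   1   4   4   4   3   1   1   1   1   1   1   1   1   1
0.50  19  20  20  20  20   1   1   1   1   8   7   7   4   1   1   1   1  10   8   1   1   1
0.55  20  21  21  21  21   1   1   1   3   8   7   4   4   1   1   1   1  11  11   1   1   1
0.60  20  20  20  21  21   4   4   4   1   3   4   5   4   1   1   1   1  10  10   1   1   1
0.65  20  20  21  21  20   4   4   4   1   1   4   4   1   1   1   1   1   1   1   1   6   6
0.70  21  20  21  19   1   4   4   4   1   1   1   1   1   4   5   4   1   1   1   1   1   1
0.75   1   1   1   1   1   1   1   1   1   1   1   1   1   4   5   4   1   1   1   1   1   1
0.80   1   1   1   1   1   1   1   1   1   1   1   1   1   4   5   1   1   1   1   1   1   1
0.85   1   1   1   1   1  18  18  18  18  18  18  18  18  18  18  18  18  18  18  18  18  18
```

>>> move_arm(
  commands=[
    {"dx":50,"dy":-30,"grip":1},
    {"dx":50,"dy":-30},
    {"dx":50,"dy":-30},
    {"dx":50,"dy":-30},
    {"dx":50,"dy":-30},
    {"dx":50,"dy":-30},
    {"dx":50,"dy":-30},
    {"dx":40,"dy":-24},
    {"dx":25,"dy":-15,"roll":0.1},
    {"roll":0.076},
  ],
  squeeze=40,
)

```text
invalid input
```

```bash
cat > st.py <<'E'
from h import *
import sys
def st(target=None):
    o=r.observe(); p=o['eef_pos']; M=R.from_rotvec(o['eef_rot']).as_matrix()
    print('t %.2f'%o['clock'],p.round(4),'xang %.3f'%np.arctan2(M[1,0],M[0,0]),'z',M[:,2].round(3),'F',o['ft_force'].round(1),'gap %.3f'%o['finger_gap'])
    if target is not None: print('need mm',((np.array(target)-p)@M*1000).round(1))
if __name__=='__main__': st([float(a) for a in sys.argv[1:]] or None)
E
python3 st.py 0.5537 -0.2115 0.15
```

```text
t 0.10 [ 0.214  -0.6132  0.2305] xang 0.336 z [-0.001  0.001 -1.   ] F [ 0.2  0.6 -0.2] gap 1.000
need mm [ 453.1 -267.1   80.9]
```

>>> move_arm(
  commands=[
    {"dx":50,"dy":-30,"dz":0,"roll":0,"grip":1},
    {"dx":50,"dy":-30,"dz":0,"roll":0,"grip":1},
    {"dx":50,"dy":-30,"dz":0,"roll":0,"grip":1},
    {"dx":50,"dy":-30,"dz":0,"roll":0,"grip":1},
    {"dx":50,"dy":-30,"dz":0,"roll":0,"grip":1},
    {"dx":50,"dy":-30,"dz":0,"roll":0,"grip":1},
    {"dx":50,"dy":-30,"dz":0,"roll":0,"grip":1},
    {"dx":40,"dy":-24,"dz":0,"roll":0,"grip":1},
    {"dx":25,"dy":-15,"dz":0,"roll":0.1,"grip":1},
    {"dx":0,"dy":0,"dz":0,"roll":0.076,"grip":1},
  ],
  squeeze=40,
)

```text
clock: 1.35
eef_pos: [0.5315, -0.2283, 0.2263]
eef_rot: [-3.127, -0.241, 0.007]
ft_force: [0.4, 0.1, -0.7]
finger_gap: 1.002
```

```bash
python3 st.py 0.5537 -0.2115 0.15
```

```text
t 1.35 [ 0.5315 -0.2283  0.2263] xang 0.154 z [-0.005  0.005 -1.   ] F [ 0.4  0.1 -0.7] gap 1.002
need mm [ 24.9 -12.8  76.2]
```

>>> move_arm(
  commands=[
    {"dx":25,"dy":-13,"dz":10,"roll":0,"grip":1},
    {"dx":0,"dy":0,"dz":50,"roll":0,"grip":1},
    {"dx":0,"dy":0,"dz":15,"roll":0,"grip":1},
    {"dx":0,"dy":0,"dz":0,"roll":0,"grip":1},
  ],
)

```text
clock: 1.85
eef_pos: [0.555, -0.2103, 0.1498]
eef_rot: [-3.127, -0.241, 0.007]
ft_force: [0.8, -0.5, 1.1]
finger_gap: 0.999
```

```bash
python3 - <<'E'
from h import *
from st import st
st([0.5537,-0.2115,0.044])
for n in('top','scene'):
    im,d=snap(n,n+'1')
a=cv2.imread('pics/top1.png')[160:240,270:370]; b=cv2.imread('pics/scene1.png')[80:180,160:260]
cv2.imwrite('pics/c1.png',np.hstack([cv2.resize(a,(400,320),interpolation=2),cv2.resize(b,(400,400),interpolation=2)[:320]]))
E
```

```text
t 1.85 [ 0.555  -0.2103  0.1498] xang 0.154 z [-0.005  0.005 -1.   ] F [ 0.8 -0.5  1.1] gap 0.999
need mm [ -1.    1.6 105.8]
```

View pics/c1.png

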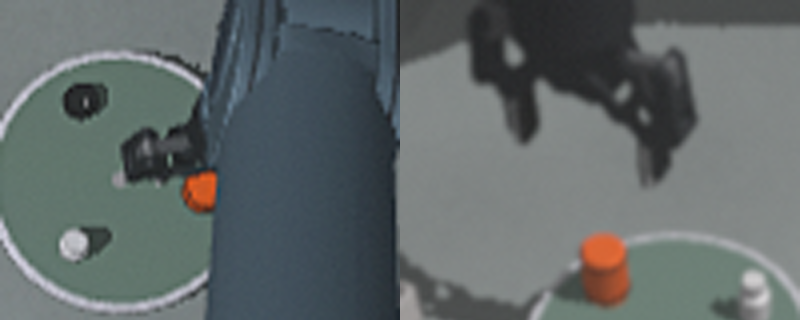

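>>> move_arm(
  commands=[
    {"dx":-1,"dy":1.5,"dz":30,"roll":0,"grip":1},
    {"dx":0,"dy":0,"dz":35,"roll":0,"grip":1},
    {"dx":0,"dy":0,"dz":30,"roll":0,"grip":1},
    {"dx":0,"dy":0,"dz":10,"roll":0,"grip":1},
    {"dx":0,"dy":0,"dz":0,"roll":0,"grip":1},
  ],
)

```text
clock: 2.58
eef_pos: [0.5615, -0.2164, 0.0528]
eef_rot: [3.13, 0.235, 0.019]
ft_force: [0.2, 0.6, -1.1]
finger_gap: 1.002
```

```bash
python3 - <<'E'
from h import *
from st import st
st([0.5537,-0.2115,0.044])
im,d=snap('scene','scene2')
b=cv2.imread('pics/scene2.png')[100:200,160:280]
cv2.imwrite('pics/c2.png',cv2.resize(b,None,fx=6,fy=6,interpolation=2))
E
```

```text
t 2.58 [ 0.5615 -0.2164  0.0528] xang 0.150 z [ 0.012 -0.002 -1.   ] F [ 0.2  0.6 -1.1] gap 1.002
need mm [-7.1 -6.1  8.6]
```

View pics/c2.png

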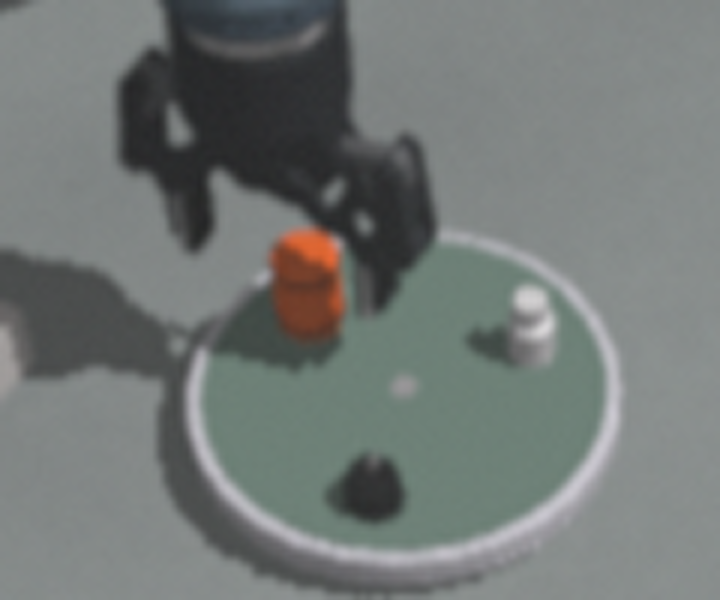

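>>> move_arm(
  commands=[
    {"dx":-7,"dy":-6,"dz":0,"roll":0,"grip":1},
    {"dx":0,"dy":0,"dz":0,"roll":0,"grip":1},
  ],
)

```text
clock: 2.88
eef_pos: [0.5548, -0.2118, 0.0555]
eef_rot: [3.128, 0.235, 0.025]
ft_force: [0.5, 1.0, -1.2]
finger_gap: 0.997
```

```bash
python3 st.py 0.5537 -0.2115 0.044
```

```text
t 2.88 [ 0.5548 -0.2118  0.0555] xang 0.150 z [ 0.016 -0.003 -1.   ] F [ 0.5  1.  -1.2] gap 0.997
need mm [-1.3 -0.6 11.4]
```

>>> move_arm(
  commands=[
    {"dx":-1,"dy":-0.5,"dz":6,"roll":0,"grip":1},
    {"dx":0,"dy":0,"dz":5,"roll":0,"grip":1},
    {"dx":0,"dy":0,"dz":0,"roll":0,"grip":1},
  ],
)

```text
clock: 3.25
eef_pos: [0.5543, -0.2117, 0.0445]
eef_rot: [3.128, 0.235, 0.027]
ft_force: [-1.0, 0.1, 0.1]
finger_gap: 1.0
```

```bash
python3 st.py 0.5537 -0.2115 0.044
```

```text
t 3.25 [ 0.5543 -0.2117  0.0445] xang 0.150 z [ 0.017 -0.004 -1.   ] F [-1.   0.1  0.1] gap 1.000
need mm [-0.6 -0.3  0.5]
```

>>> move_arm(
  commands=[
    {"dx":0,"dy":0,"dz":0,"roll":0,"grip":0.3},
    {"dx":0,"dy":0,"dz":0,"roll":0,"grip":0},
    {"dx":0,"dy":0,"dz":0,"roll":0,"grip":-0.1},
    {"dx":0,"dy":0,"dz":0,"roll":0,"grip":-0.2},
    {"dx":0,"dy":0,"dz":0,"roll":0,"grip":-0.3},
    {"dx":0,"dy":0,"dz":0,"roll":0,"grip":-1},
    {"dx":0,"dy":0,"dz":0,"roll":0,"grip":-1},
  ],
  squeeze=30,
)

```text
clock: 4.12
eef_pos: [0.5547, -0.2119, 0.0446]
eef_rot: [3.127, 0.235, 0.027]
ft_force: [-0.0, -0.6, 1.1]
finger_gap: 0.368
```

```bash
python3 - <<'E'
from h import *
from st import st
st([0.5537,-0.2115,0.044])
im,d=snap('scene','scene3')
b=cv2.imread('pics/scene3.png')[100:200,160:280]
cv2.imwrite('pics/c3.png',cv2.resize(b,None,fx=6,fy=6,interpolation=2))
E
```

```text
t 4.12 [ 0.5547 -0.2119  0.0446] xang 0.150 z [ 0.018 -0.004 -1.   ] F [-0.  -0.6  1.1] gap 0.368
need mm [-1.  -0.5  0.6]
```

View pics/c3.png

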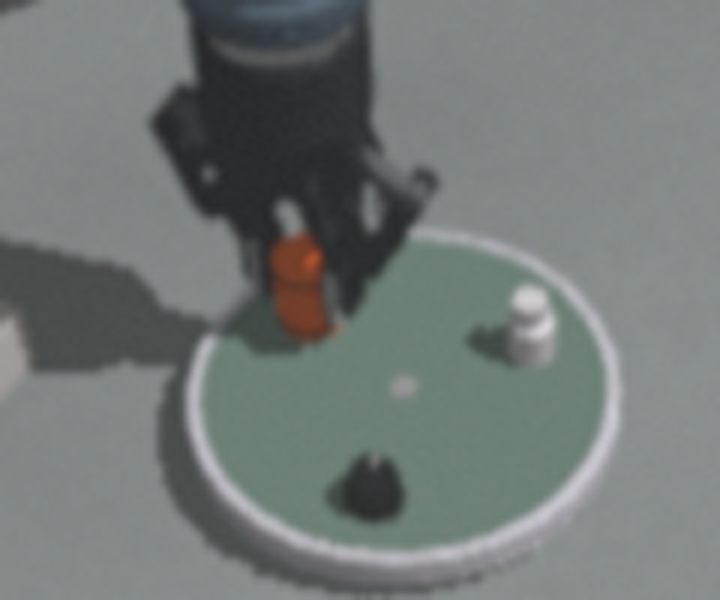

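>>> move_arm(
  commands=[
    {"dx":0,"dy":0,"dz":-10,"roll":0,"grip":-1},
    {"dx":0,"dy":0,"dz":-20,"roll":0,"grip":-1},
    {"dx":0,"dy":0,"dz":-30,"roll":0,"grip":-1},
    {"dx":0,"dy":0,"dz":-30,"roll":0,"grip":-1},
    {"dx":0,"dy":0,"dz":-25,"roll":0,"grip":-1},
    {"dx":0,"dy":0,"dz":-10,"roll":0,"grip":-1},
    {"dx":0,"dy":0,"dz":0,"roll":0,"grip":-1},
  ],
  squeeze=40,
)

```text
clock: 5.05
eef_pos: [0.553, -0.2115, 0.18]
eef_rot: [3.126, 0.235, 0.034]
ft_force: [-0.7, 0.6, -1.0]
finger_gap: 0.366
```

```bash
python3 - <<'E'
from h import *
from st import st
st([0.5226,0.1877,0.17])
im,d=snap('scene','scene4')
b=cv2.imread('pics/scene4.png')[80:200,160:280]
cv2.imwrite('pics/c4.png',cv2.resize(b,None,fx=5,fy=5,interpolation=2))
E
```

```text
t 5.05 [ 0.553  -0.2115  0.18  ] xang 0.150 z [ 0.022 -0.005 -1.   ] F [-0.7  0.6 -1. ] gap 0.366
need mm [  29.4 -399.4    7.3]
```

View pics/c4.png

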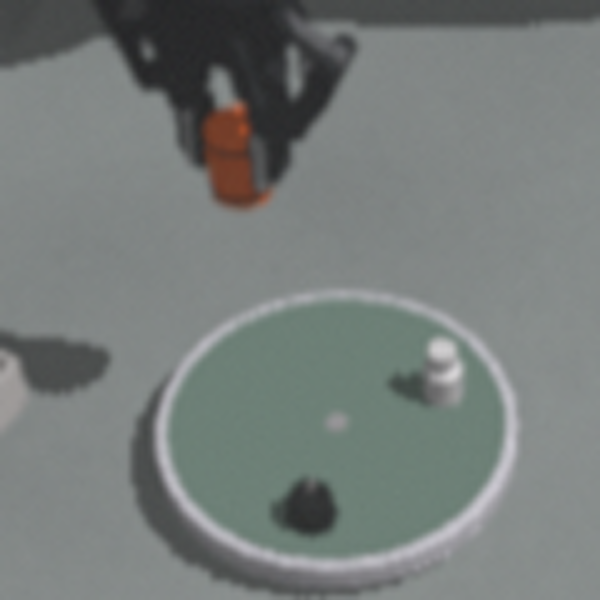

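>>> move_arm(
  commands=[
    {"dx":2,"dy":-20,"dz":0,"roll":0,"grip":-1},
    {"dx":3,"dy":-40,"dz":0,"roll":0,"grip":-1},
    {"dx":3,"dy":-45,"dz":0,"roll":0,"grip":-1},
    {"dx":3,"dy":-45,"dz":0,"roll":0,"grip":-1},
    {"dx":3,"dy":-45,"dz":0,"roll":0,"grip":-1},
    {"dx":3,"dy":-45,"dz":0,"roll":0,"grip":-1},
    {"dx":3,"dy":-45,"dz":0,"roll":0,"grip":-1},
    {"dx":3,"dy":-40,"dz":0,"roll":0,"grip":-1},
    {"dx":3,"dy":-30,"dz":0,"roll":0,"grip":-1},
    {"dx":2,"dy":-20,"dz":0,"roll":0,"grip":-1},
    {"dx":0,"dy":0,"dz":0,"roll":0,"grip":-1},
  ],
)

```text
clock: 6.48
eef_pos: [0.5083, 0.1907, 0.1668]
eef_rot: [3.131, 0.256, -0.001]
ft_force: [-0.0, -1.2, -1.4]
finger_gap: 0.362
```

```bash
python3 st.py 0.5226 0.1877 0.135
```

```text
t 6.47 [0.5083 0.1907 0.1668] xang 0.163 z [-0.001 -0.    -1.   ] F [-0.  -1.2 -1.4] gap 0.362
need mm [13.7  5.2 31.8]
```

Angle now 0.163, tilt zero. Move above the switch.

>>> move_arm(
  commands=[
    {"dx":13.5,"dy":5,"dz":10,"roll":0,"grip":-1},
    {"dx":0,"dy":0,"dz":22,"roll":0,"grip":-1},
    {"dx":0,"dy":0,"dz":0,"roll":0,"grip":-1},
  ],
)

```text
clock: 6.85
eef_pos: [0.5236, 0.184, 0.1318]
eef_rot: [3.128, 0.251, -0.004]
ft_force: [-1.3, -0.5, -1.0]
finger_gap: 0.357
```

```bash
python3 - <<'E'
from h import *
from st import st
st([0.5226,0.1877,0.13])
im,d=snap('scene','scene5')
b=cv2.imread('pics/scene5.png')[150:250,300:400]
cv2.imwrite('pics/c5.png',cv2.resize(b,None,fx=6,fy=6,interpolation=2))
im,d=snap('top','top5')
b=cv2.imread('pics/top5.png')[160:240,150:230]
cv2.imwrite('pics/c5t.png',cv2.resize(b,None,fx=6,fy=6,interpolation=2))
E
```

```text
t 6.85 [0.5236 0.184  0.1318] xang 0.160 z [-0.002 -0.003 -1.   ] F [-1.3 -0.5 -1. ] gap 0.357
need mm [-0.4 -3.8  1.8]
```

View pics/c5.png

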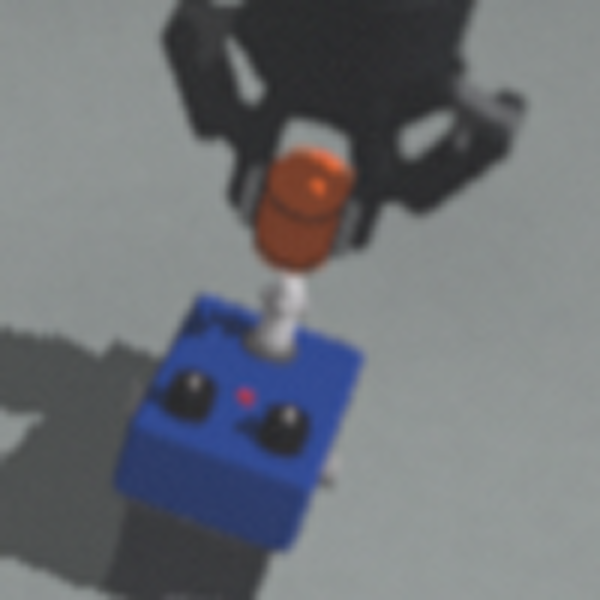

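View pics/c5t.png

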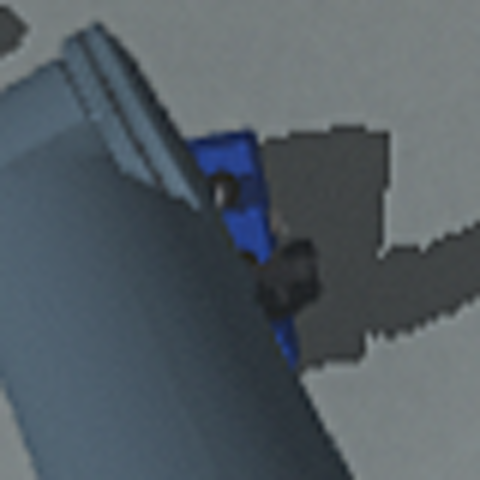

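```bash
cat > ov.py <<'E'
from h import *
from fit import Tl
def overlay(fn,out,Rt,m,box,s=8,L=(.5338,.1897,.16)):
    # Rt topper rotation, m mouth pos
    im=cv2.imread('pics/%s.png'%fn); x0,y0,x1,y1=box
    b=cv2.resize(im[y0:y1,x0:x1],None,fx=s,fy=s,interpolation=cv2.INTER_CUBIC)
    a=np.linspace(0,2*np.pi,40); C=np.stack([np.cos(a),np.sin(a),0*a],1)
    def dr(P,col):
        q=(proj(fn.rstrip('0123456789abc'),P)-[x0,y0]+.5)*s-.5; cv2.polylines(b,[np.round(q*16).astype(int)],False,col,1,cv2.LINE_AA,4)
    if m is not None:
        for h in(0,.044): dr((C*.016+[0,0,h])@Rt.T+m,(0,255,0))
        dr(np.array([[0,0,0],[0,0,.044]])@Rt.T+m,(0,255,0))
    Rr,t=Tl(L)
    for h,rr in((0,.007),(.028,.007),(.034,.004)): dr((C*rr+[0,0,h])@Rr.T+t,(0,255,255))
    dr(np.array([[-.03,.0375,0],[-.03,-.0375,0],[.09,-.0375,0],[.09,.0375,0],[-.03,.0375,0]])@Rr.T+t,(0,255,255))
    cv2.imwrite('pics/%s.png'%out,b)
E
python3 - <<'E'
from ov import *
o=r.observe(); M=R.from_rotvec(o['eef_rot']).as_matrix()
m=o['eef_pos']+M@np.array([-.001,0,.0146])*1
overlay('scene5','o5',np.eye(3),m,(310,150,385,225))
E
```

```text
(no output)
```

View pics/o5.png

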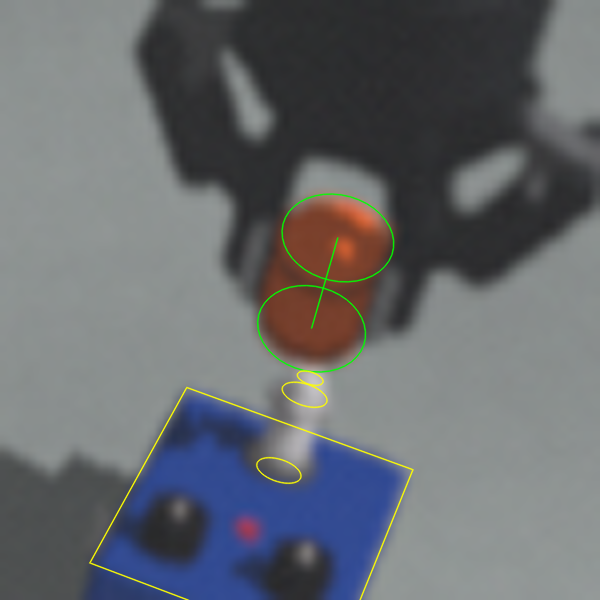

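>>> move_arm(
  commands=[
    {"dx":0,"dy":-3.5,"dz":10,"roll":0,"grip":-1},
    {"dx":0,"dy":0,"dz":8,"roll":0,"grip":-1},
    {"dx":0,"dy":0,"dz":0,"roll":0,"grip":-1},
  ],
  squeeze=25,
)

```text
clock: 7.32
eef_pos: [0.5255, 0.1882, 0.1157]
eef_rot: [3.13, 0.25, 0.005]
ft_force: [-0.1, 0.2, 0.2]
finger_gap: 0.362
```

```bash
python3 - <<'E'
from ov import *
from st import st
st([0.5226,0.1877,0.1034])
snap('scene','scene6')
o=r.observe(); M=R.from_rotvec(o['eef_rot']).as_matrix()
m=o['eef_pos']+M@np.array([-.001,0,.0146])*1
overlay('scene6','o6',np.eye(3),m,(310,150,385,225))
E
```

```text
t 7.33 [0.5255 0.1882 0.1157] xang 0.159 z [ 0.003 -0.001 -1.   ] F [-0.1  0.2  0.2] gap 0.362
need mm [-3.   0.  12.3]
```

View pics/o6.png

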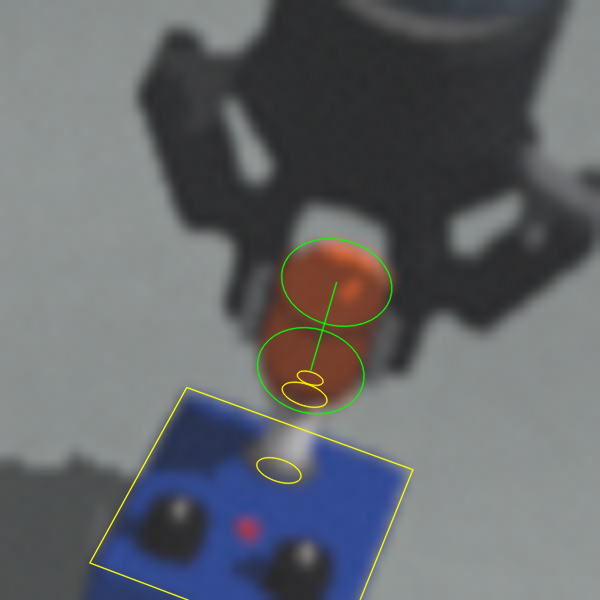

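>>> move_arm(
  commands=[
    {"dx":-1.5,"dy":0,"dz":6,"roll":0,"grip":-1},
    {"dx":0,"dy":0,"dz":4,"roll":0,"grip":-1},
    {"dx":0,"dy":0,"dz":0,"roll":0,"grip":-1},
  ],
  squeeze=20,
)

```text
clock: 7.75
eef_pos: [0.5243, 0.1882, 0.1057]
eef_rot: [3.131, 0.25, 0.006]
ft_force: [0.1, -0.5, -0.2]
finger_gap: 0.36
```

```bash
python3 st.py 0.524 0.188 0.1034
```

```text
t 7.75 [0.5243 0.1882 0.1057] xang 0.159 z [ 0.004 -0.001 -1.   ] F [ 0.1 -0.5 -0.2] gap 0.360
need mm [-0.4  0.2  2.3]
```

>>> move_arm(
  commands=[
    {"dx":0,"dy":0,"dz":2.5,"roll":0,"grip":-1},
    {"dx":0,"dy":0,"dz":0,"roll":0,"grip":-1},
  ],
)

```text
clock: 8.0
eef_pos: [0.5244, 0.1883, 0.1032]
eef_rot: [3.131, 0.25, 0.007]
ft_force: [0.3, 0.5, -1.1]
finger_gap: 0.361
```

```bash
python3 st.py 0.524 0.188 0.1034
```

```text
t 8.00 [0.5244 0.1883 0.1032] xang 0.159 z [ 0.004 -0.001 -1.   ] F [ 0.3  0.5 -1.1] gap 0.361
need mm [-0.5  0.2 -0.2]
```

>>> move_arm(
  commands=[
    {"dx":0,"dy":0,"dz":2.5,"roll":0,"grip":-1},
    {"dx":0,"dy":0,"dz":0,"roll":0,"grip":-1},
  ],
)

```text
clock: 8.25
eef_pos: [0.5244, 0.1882, 0.1006]
eef_rot: [3.131, 0.25, 0.007]
ft_force: [0.1, 0.1, -0.6]
finger_gap: 0.364
```

```bash
python3 st.py 0.524 0.188 0.1034
```

```text
t 8.25 [0.5244 0.1882 0.1006] xang 0.159 z [ 0.004 -0.001 -1.   ] F [ 0.1  0.1 -0.6] gap 0.364
need mm [-0.5  0.2 -2.8]
```

>>> move_arm(
  commands=[
    {"dx":0,"dy":0,"dz":2,"roll":0,"grip":-1},
    {"dx":0,"dy":0,"dz":0,"roll":0,"grip":-1},
  ],
)

```text
clock: 8.5
eef_pos: [0.5247, 0.1882, 0.0986]
eef_rot: [3.131, 0.25, 0.007]
ft_force: [1.0, 0.1, -0.1]
finger_gap: 0.363
```

```bash
python3 - <<'E'
from ov import *
from st import st
st([0.524,0.188,0.1034])
snap('scene','scene7')
o=r.observe(); M=R.from_rotvec(o['eef_rot']).as_matrix()
m=o['eef_pos']+M@np.array([-.001,0,.0146])*1
overlay('scene7','o7',np.eye(3),m,(310,160,385,235))
E
```

```text
t 8.50 [0.5247 0.1882 0.0986] xang 0.159 z [ 0.005 -0.001 -1.   ] F [ 1.   0.1 -0.1] gap 0.363
need mm [-0.7  0.1 -4.8]
```

View pics/o7.png

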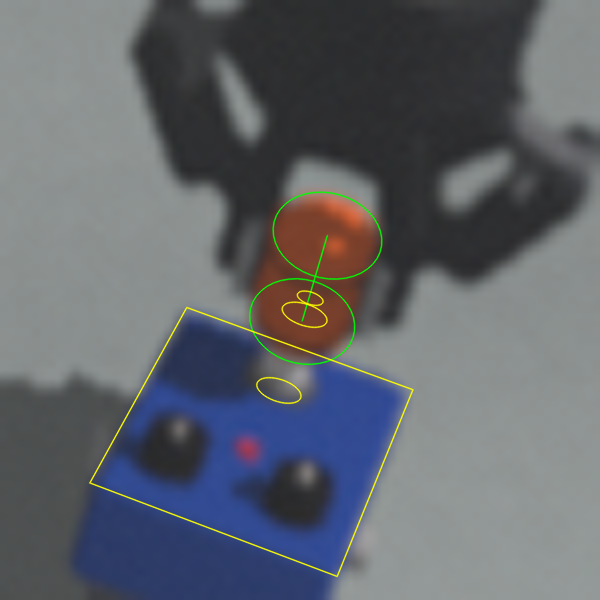

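>>> move_arm(
  commands=[
    {"dx":-2,"dy":0,"dz":0.3,"roll":0,"grip":-1},
    {"dx":-2,"dy":0,"dz":0.3,"roll":0,"grip":-1},
    {"dx":0,"dy":0,"dz":0,"roll":0,"grip":-1},
  ],
)

```text
clock: 8.93
eef_pos: [0.5225, 0.1881, 0.099]
eef_rot: [-3.131, -0.249, -0.014]
ft_force: [0.6, 0.0, 1.0]
finger_gap: 0.358
```

```bash
python3 st.py 0.524 0.188 0.1034
```

```text
t 8.93 [0.5225 0.1881 0.099 ] xang 0.159 z [ 0.009  0.001 -1.   ] F [0.6 0.  1. ] gap 0.358
need mm [ 1.5  0.4 -4.4]
```

>>> move_arm(
  commands=[
    {"dx":-2,"dy":0,"dz":0.5,"roll":0,"grip":-1},
    {"dx":-2,"dy":0,"dz":0.5,"roll":0,"grip":-1},
    {"dx":0,"dy":0,"dz":0,"roll":0,"grip":-1},
  ],
)

```text
clock: 9.3
eef_pos: [0.521, 0.1879, 0.0991]
eef_rot: [-3.13, -0.249, -0.023]
ft_force: [1.2, 0.6, 1.9]
finger_gap: 0.363
```

```bash
python3 - <<'E'
from ov import *
from st import st
st([0.524,0.188,0.1034])
snap('scene','scene8')
o=r.observe(); M=R.from_rotvec(o['eef_rot']).as_matrix()
m=o['eef_pos']+M@np.array([-.001,0,.0146])*1
overlay('scene8','o8',np.eye(3),m,(310,160,385,235))
E
```

```text
t 9.30 [0.521  0.1879 0.0991] xang 0.158 z [ 0.014  0.003 -1.   ] F [1.2 0.6 1.9] gap 0.363
need mm [ 3.   0.4 -4.3]
```

View pics/o8.png

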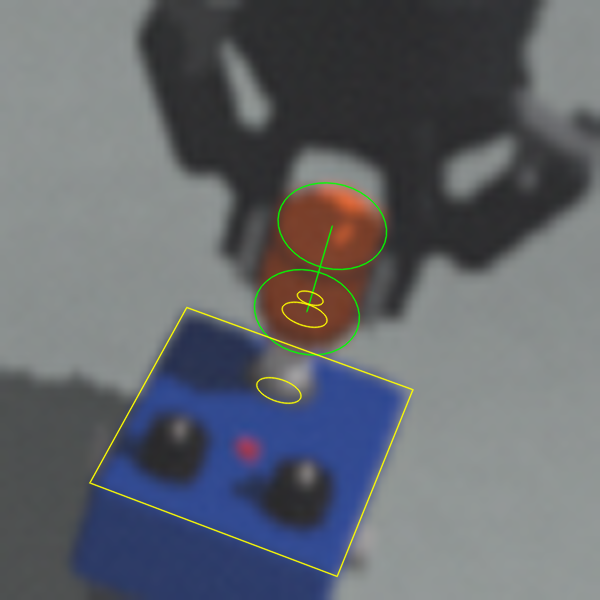

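>>> move_arm(
  commands=[
    {"dx":-3,"dy":0,"dz":1,"roll":0,"grip":-1},
    {"dx":-3,"dy":0,"dz":1,"roll":0,"grip":-1},
    {"dx":-3,"dy":0,"dz":1,"roll":0,"grip":-1},
  ],
)

```text
clock: 9.72
eef_pos: [0.52, 0.1877, 0.0989]
eef_rot: [-3.126, -0.246, -0.048]
ft_force: [8.2, -0.3, 2.3]
finger_gap: 0.358
```

```bash
python3 - <<'E'
from ov import *
from st import st
st([0.524,0.188,0.1034])
snap('scene','scene9')
o=r.observe(); M=R.from_rotvec(o['eef_rot']).as_matrix()
m=o['eef_pos']+M@np.array([-.001,0,.0146])*1
overlay('scene9','o9',np.eye(3),m,(310,160,385,235))
E
```

```text
t 9.72 [0.52   0.1877 0.0989] xang 0.157 z [ 0.03   0.007 -1.   ] F [ 8.2 -0.3  2.3] gap 0.358
need mm [ 4.1  0.3 -4.4]
```

View pics/o9.png

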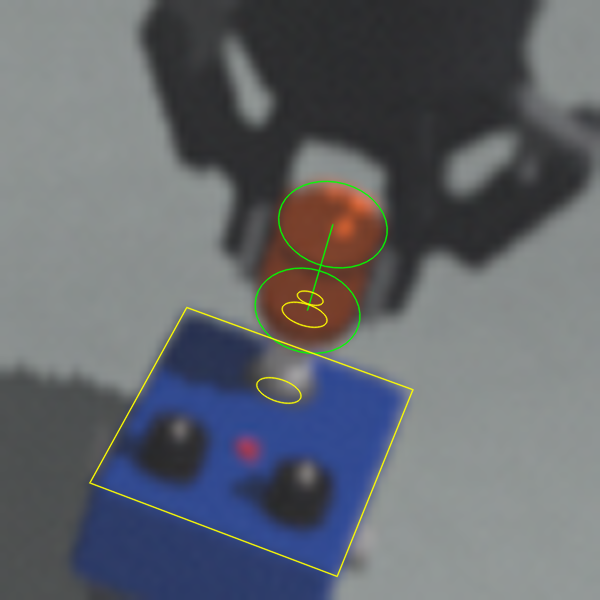

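>>> move_arm(
  commands=[
    {"dx":-5,"dy":0,"dz":1.5,"roll":0,"grip":-1},
    {"dx":-6,"dy":0,"dz":2,"roll":0,"grip":-1},
    {"dx":-6,"dy":0,"dz":2,"roll":0,"grip":-1},
  ],
)

```text
clock: 10.15
eef_pos: [0.5185, 0.1874, 0.0988]
eef_rot: [-3.119, -0.241, -0.096]
ft_force: [12.3, -1.2, 3.7]
finger_gap: 0.366
```

```bash
python3 - <<'E'
from ov import *
from st import st
st([0.524,0.188,0.1034])
snap('scene','scene10')
o=r.observe(); M=R.from_rotvec(o['eef_rot']).as_matrix()
m=o['eef_pos']+M@np.array([-.001,0,.0146])*1
overlay('scene10','o10',np.eye(3),m,(310,160,385,235))
E
```

```text
t 10.15 [0.5185 0.1874 0.0988] xang 0.154 z [ 0.06   0.017 -0.998] F [12.3 -1.2  3.7] gap 0.366
need mm [ 5.8  0.2 -4.3]
```

View pics/o10.png

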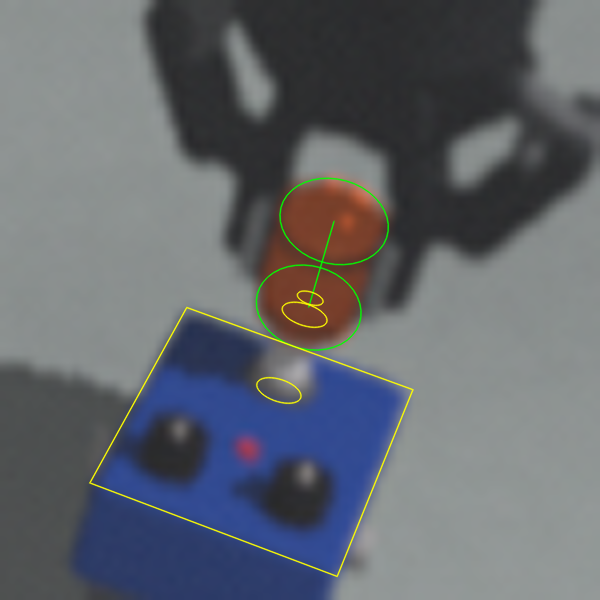

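>>> move_arm(
  commands=[
    {"dx":-8,"dy":0,"dz":2,"roll":0,"grip":-1},
    {"dx":-8,"dy":0,"dz":2,"roll":0,"grip":-1},
    {"dx":-8,"dy":0,"dz":2,"roll":0,"grip":-1},
    {"dx":-8,"dy":0,"dz":2,"roll":0,"grip":-1},
    {"dx":-8,"dy":0,"dz":2,"roll":0,"grip":-1},
  ],
)

```text
clock: 10.82
eef_pos: [0.5052, 0.1857, 0.0975]
eef_rot: [-3.103, -0.231, -0.176]
ft_force: [11.4, -0.7, 7.1]
finger_gap: 0.362
```

```bash
python3 - <<'E'
from ov import *
from st import st
st([0.524,0.188,0.1034])
print(r.observe()['qpos'].round(2))
snap('scene','scene11')
overlay('scene11','o11',np.eye(3),None,(310,160,385,235))
E
```

```text
t 10.82 [0.5052 0.1857 0.0975] xang 0.147 z [ 0.111  0.033 -0.993] F [11.4 -0.7  7.1] gap 0.362
need mm [19.5  0.4 -3.7]
[-0.31  0.5  -0.17  2.02  0.2   0.52 -2.05]
```

View pics/o11.png

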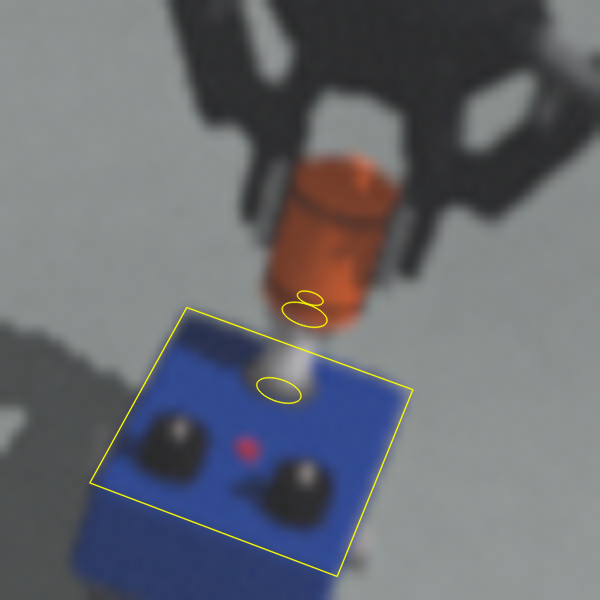

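```bash
cat > ov2.py <<'E'
from ov import *
def tp(th,off=(0,0,0),yaw=.16,h=.0336):
    o=r.observe(); M=R.from_rotvec(o['eef_rot']).as_matrix()
    G=o['eef_pos']+M@np.array([-.001,0,-.019])+np.array(off)
    Rt=R.from_euler('z',yaw).as_matrix()@R.from_euler('y',-np.radians(th)).as_matrix()
    return Rt, G-Rt[:,2]*h
E
python3 - <<'E'
from ov2 import *
Rr,t=Tl((.5338,.1897,.16)); tip=t+Rr[:,2]*.034
L=[]
for th in (12,18,25,32):
    Rt,m=tp(th); overlay('scene11','tmp',Rt,m,(310,165,385,215),s=5); L.append(cv2.imread('pics/tmp.png'))
    print(th,'mouth rel tip in looper axes mm',((m-tip)@Rr*1000).round(1))
cv2.imwrite('pics/o11b.png',np.vstack([np.hstack(L[:2]),np.hstack(L[2:])]))
E
```

```text
12 mouth rel tip in looper axes mm [-13.8   0.4  -2. ]
18 mouth rel tip in looper axes mm [-10.4   0.4  -2.6]
25 mouth rel tip in looper axes mm [-6.3  0.4 -2.8]
32 mouth rel tip in looper axes mm [-2.2  0.4 -2.6]
```

View pics/o11b.png

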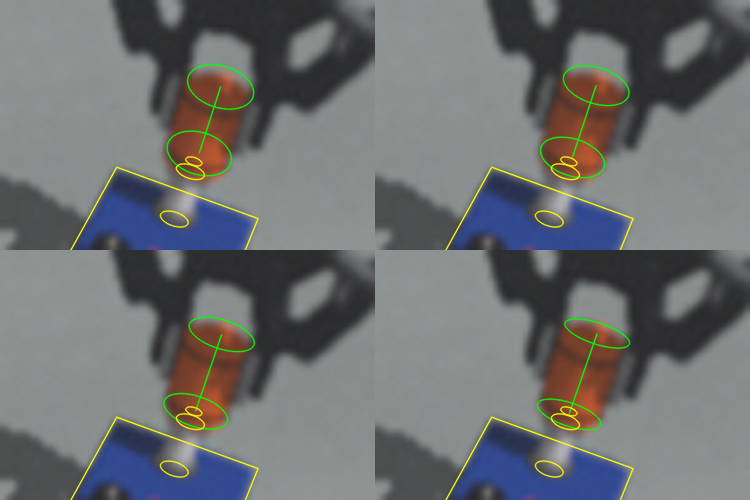

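```bash
cat > cyl.py <<'E'
from ov2 import *
from scipy.optimize import least_squares
def sdf(P,m,ax):
    c=m+ax*.022; v=P-c; a=v@ax; rad=np.linalg.norm(v-np.outer(a,ax),axis=1)
    d=np.stack([rad-.016,abs(a)-.022],1); return np.minimum(d.max(1),0)+np.linalg.norm(np.maximum(d,0),axis=1)
def fitcyl(fn,m0,th0,yaw=.16,free=True):
    z=np.load('pics/%s.npz'%fn); im=z['im'].astype(int); P=cloud('scene',z['d'])
    mask=(im[...,0]>1.5*im[...,1])&(im[...,0]>1.7*im[...,2])&(im[...,0]>70)
    mask&=np.linalg.norm(P-m0,axis=2)<.08
    mask=cv2.erode(mask.astype(np.uint8),np.ones((3,3)))>0
    Q=P[mask]
    def ax(p): return (R.from_euler('z',yaw)*R.from_euler('y',-p[3])*R.from_euler('x',p[4])).as_matrix()[:,2]
    f=lambda p: np.r_[sdf(Q,p[:3],ax(p))*1000, (p[4])*3]
    s=least_squares(f,np.r_[m0,np.radians(th0),0],x_scale=[.01,.01,.01,.1,.1],loss='soft_l1')
    p=s.x; Rr,t=Tl((.5338,.1897,.16)); tip=t+Rr[:,2]*.034
    print('n',len(Q),'rms',np.sqrt(np.mean(s.fun**2)).round(2),'mouth',p[:3].round(4),'theta %.1f side %.1f'%tuple(np.degrees(p[3:])),'rel tip',((p[:3]-tip)@Rr*1000).round(1))
    return p
E
python3 - <<'E'
from cyl import *
Rt,m=tp(28)
for th in(15,28): fitcyl('scene11',m,th)
print('check on turntable (expect theta 0, mouth .5537,-.2115,.03)')
fitcyl('scene0',np.array([.5537,-.2115,.03]),0)
fitcyl('scene7',np.array([.5235,.188,.084]),0)
fitcyl('scene10',np.array([.5235,.188,.084]),0)
E
```

```text
n 157 rms 1.54 mouth [0.5128 0.1867 0.084 ] theta 19.5 side -0.3 rel tip [-9.   0.4 -3.3]
n 157 rms 1.53 mouth [0.5129 0.1869 0.0841] theta 19.8 side 0.3 rel tip [-8.9  0.6 -3.2]
check on turntable (expect theta 0, mouth .5537,-.2115,.03)
n 114 rms 1.54 mouth [ 0.5537 -0.216   0.0297] theta 2.4 side -2.6 rel tip [ -53.6 -403.6  -42.5]
n 148 rms 1.32 mouth [0.5208 0.1868 0.0832] theta -0.9 side -0.7 rel tip [-2.3 -0.8 -7.4]
n 155 rms 1.23 mouth [0.5177 0.186  0.0834] theta 5.6 side -0.4 rel tip [-5.1 -1.  -5.9]
```

```bash
python3 - <<'E'
from ov2 import *
Rr,t=Tl((.5338,.1897,.16))
for n,(u0,u1,v0,v1) in {'scene':(341,353,194,212),'top':(178,192,210,224)}.items():
    z=np.load('pics/%s0.npz'%n); P=cloud(n,z['d']); im=z['im'].astype(int)
    for v in range(v0,v1):
        row=[]
        for u in range(u0,u1):
            q=(P[v,u]-t)@Rr*1000
            if q[2]>6 and abs(q[0])<25 and abs(q[1])<25: row.append('%d:(%.0f,%.0f,%.0f)'%(u,*q))
        if row: print(n,v,' '.join(row))
E
python3 - <<'E'
import cv2,numpy as np
from ov import *
overlay('scene0','oa',np.eye(3),None,(325,185,375,235),s=8)
overlay('top0','ob',np.eye(3),None,(160,180,210,230),s=8)
cv2.imwrite('pics/oab.png',np.hstack([cv2.imread('pics/oa.png'),cv2.imread('pics/ob.png')]))
E
```

```text
scene 195 348:(-10,-3,33)
scene 196 346:(-2,-6,33) 347:(-6,-4,32) 348:(1,-1,36) 349:(-0,1,37)
scene 197 345:(-3,-7,29) 346:(0,-5,31) 347:(3,-3,34) 348:(2,-0,34) 349:(-2,2,33) 350:(-3,4,33)
scene 198 343:(-3,-11,24) 344:(1,-9,27) 345:(1,-6,28) 346:(3,-4,30) 347:(4,-2,32) 348:(3,1,32) 349:(-0,3,31) 350:(-1,5,32)
scene 199 343:(-1,-10,23) 344:(-0,-8,24) 345:(2,-6,26) 346:(1,-3,27) 347:(4,-1,29) 348:(3,1,29) 349:(2,3,30) 350:(-2,6,29)
scene 200 344:(0,-7,22) 345:(5,-5,25) 346:(3,-3,25) 347:(8,0,29) 348:(4,2,28) 349:(-1,4,26) 350:(-0,6,27) 351:(-2,9,27)
scene 201 344:(1,-6,20) 345:(8,-4,24) 346:(7,-1,25) 347:(6,1,25) 348:(3,3,24) 349:(-2,5,22) 350:(1,7,25) 351:(0,9,26)
scene 202 344:(-1,-6,16) 345:(2,-3,18) 346:(5,-1,21) 347:(5,1,22) 348:(3,4,22) 349:(0,6,21) 350:(-1,8,21)
scene 203 343:(0,-7,13) 344:(1,-5,14) 345:(4,-2,17) 346:(3,-0,17) 347:(2,2,17) 348:(-0,4,17)
scene 204 343:(-1,-7,10) 344:(5,-4,14) 345:(3,-2,13) 346:(5,1,15) 347:(0,3,14) 348:(-1,5,15)
scene 205 342:(1,-8,7) 343:(-1,-6,7) 344:(3,-3,10) 345:(3,-1,11) 346:(2,1,12) 347:(4,4,13) 348:(-3,6,11)
scene 206 344:(3,-2,7) 345:(4,-0,9) 346:(2,2,9) 347:(3,4,10)
scene 207 345:(4,1,6) 346:(3,3,6) 347:(2,5,7)
top 210 181:(16,8,6)
top 212 182:(9,6,6)
top 213 184:(7,0,11) 185:(5,-2,9) 187:(5,-8,10)
top 214 181:(4,10,6) 183:(7,2,23) 184:(6,-0,20) 185:(2,-2,8) 186:(3,-5,11)
top 215 183:(4,3,21) 184:(5,-1,26) 185:(3,-3,20) 186:(1,-5,15)
top 216 182:(1,7,18) 183:(2,3,24) 184:(2,-0,27) 185:(2,-3,28) 186:(2,-6,28) 187:(1,-9,27)
top 217 181:(-1,10,22) 182:(0,6,26) 183:(4,1,42) 184:(1,-0,31) 185:(-0,-3,29) 186:(1,-6,34) 187:(-3,-8,25)
top 218 181:(-4,10,22) 182:(-2,6,29) 183:(-1,3,35) 184:(-1,-0,37) 185:(-3,-2,32) 186:(-2,-6,35) 187:(-3,-8,33)
top 219 182:(-6,7,27) 183:(-4,3,36) 184:(-5,1,34) 185:(-4,-3,39) 186:(-7,-4,28)
top 220 184:(-6,1,39) 185:(-9,-1,32)
top 222 180:(-19,17,8) 189:(-24,-9,8)
```

View pics/oab.png

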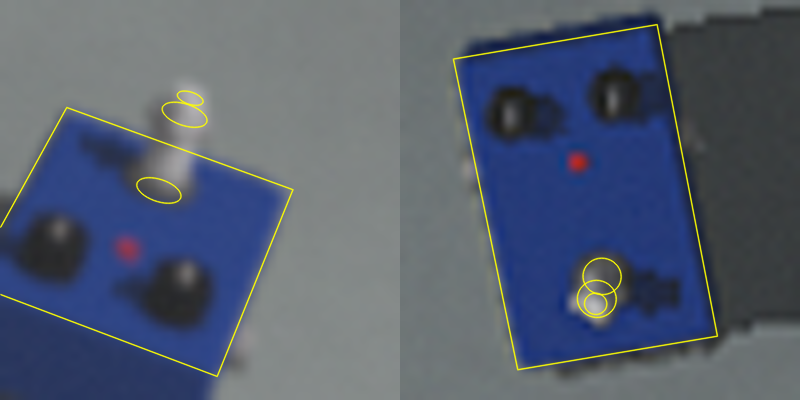

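```bash
python3 - <<'E'
from cyl import *
Rt,m=tp(28); p=fitcyl('scene11',m,20)
Rt=(R.from_euler('z',.16)*R.from_euler('y',-p[3])*R.from_euler('x',p[4])).as_matrix()
# shifted looper by -2.5mm in face x
Rr,t=Tl((.5338,.1897,.16)); t2=t+Rr@[-.0025,.0003,0]
overlay('scene11','o11c',Rt,p[:3],(320,170,370,220),s=12,L=(.5338-.0023,.1897-.0003,.16))
E
```

```text
n 157 rms 1.53 mouth [0.5129 0.1869 0.0841] theta 19.8 side 0.3 rel tip [-8.9  0.6 -3.2]
```

View pics/o11c.png

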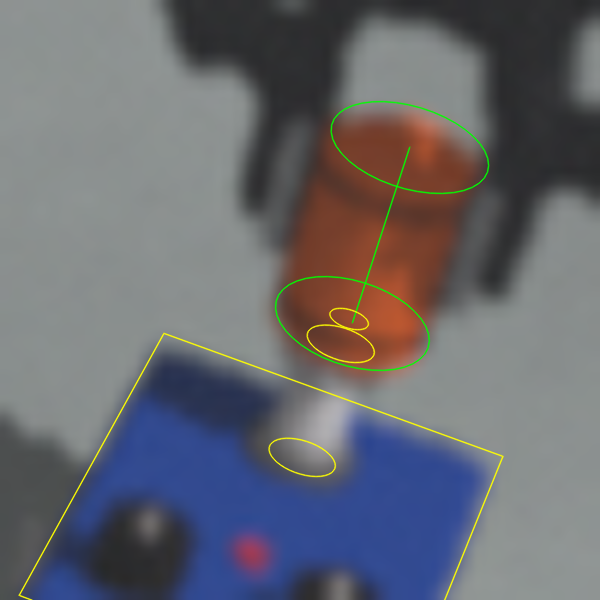

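```bash
cat > dirs.py <<'E'
from h import *
from fit import Tl
def dirs():
    o=r.observe(); M=R.from_rotvec(o['eef_rot']).as_matrix(); Rr,t=Tl((.5338,.1897,.16))
    print('into face in tool:',(-Rr[:,2]@M).round(3),' uphill in tool:',(Rr[:,0]@M).round(3),'tool tilt deg',np.degrees(np.arccos(-M[2,2])).round(1))
    print('F looper axes',(o['ft_force']@Rr).round(1),'torque',o['wrist_torque'].round(2))
if __name__=='__main__': dirs()
E
python3 dirs.py
```

```text
into face in tool: [0.317 0.011 0.948]  uphill in tool: [ 0.948 -0.016 -0.317] tool tilt deg 6.6
F looper axes [11.1 -1.6  6.3] torque [ 0.06 -2.08 -0.08]
```

>>> move_arm(
  commands=[
    {"dx":0,"dy":0,"dz":4,"roll":0,"grip":-1},
    {"dx":1,"dy":0,"dz":4,"roll":0,"grip":-1},
    {"dx":1,"dy":0,"dz":4,"roll":0,"grip":-1},
  ],
)

```text
clock: 11.25
eef_pos: [0.5102, 0.1863, 0.0888]
eef_rot: [-3.102, -0.228, -0.184]
ft_force: [-0.5, -2.4, 14.4]
finger_gap: 0.358
```

```bash
python3 - <<'E'
from cyl import *
from st import st
from dirs import dirs
st(); dirs()
snap('scene','scene12')
Rt,m=tp(25); p=fitcyl('scene12',m,22)
Rt=(R.from_euler('z',.16)*R.from_euler('y',-p[3])*R.from_euler('x',p[4])).as_matrix()
overlay('scene12','o12',Rt,p[:3],(320,170,370,220),s=12,L=(.5338-.0023,.1897-.0003,.16))
E
```

```text
t 11.25 [0.5102 0.1863 0.0888] xang 0.146 z [ 0.116  0.034 -0.993] F [-0.5 -2.4 14.4] gap 0.358
into face in tool: [0.311 0.01  0.95 ]  uphill in tool: [ 0.95  -0.018 -0.311] tool tilt deg 6.9
F looper axes [ 5.3 -2.3 13.4] torque [-0.28 -0.39 -0.07]
n 167 rms 1.48 mouth [0.5193 0.1883 0.0762] theta 23.4 side 3.2 rel tip [ -6.3   0.9 -13.2]
```

View pics/o12.png

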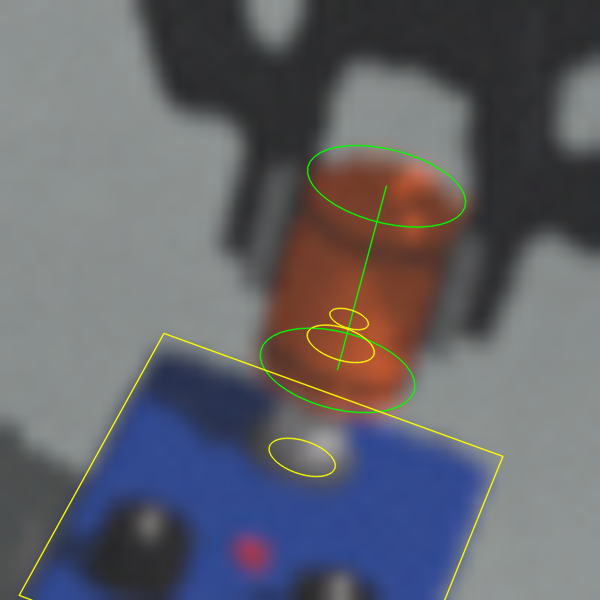

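>>> move_arm(
  commands=[
    {"dx":2,"dy":0,"dz":6,"roll":0,"grip":-1},
    {"dx":2,"dy":0,"dz":7,"roll":0,"grip":-1},
    {"dx":2,"dy":0,"dz":7,"roll":0,"grip":-1},
  ],
  squeeze=30,
)

```text
clock: 11.68
eef_pos: [0.5181, 0.1876, 0.0736]
eef_rot: [-3.104, -0.227, -0.183]
ft_force: [-17.7, -7.6, 55.2]
finger_gap: 0.362
```

```bash
python3 - <<'E'
from cyl import *
from st import st
from dirs import dirs
st(); dirs()
snap('scene','scene13')
Rt,m=tp(25); p=fitcyl('scene13',m,22)
Rt=(R.from_euler('z',.16)*R.from_euler('y',-p[3])*R.from_euler('x',p[4])).as_matrix()
overlay('scene13','o13',Rt,p[:3],(320,170,370,220),s=12,L=(.5338-.0023,.1897-.0003,.16))
E
```

```text
t 11.68 [0.5181 0.1876 0.0736] xang 0.145 z [ 0.115  0.032 -0.993] F [-17.7  -7.6  55.2] gap 0.362
into face in tool: [0.312 0.008 0.95 ]  uphill in tool: [ 0.95  -0.018 -0.312] tool tilt deg 6.9
F looper axes [ 6.4 -4.6 57.9] torque [-1.26  2.45 -0.05]
n 171 rms 1.51 mouth [0.5253 0.1874 0.0659] theta 23.3 side -1.5 rel tip [ -5.5  -0.9 -24.9]
```

View pics/o13.png

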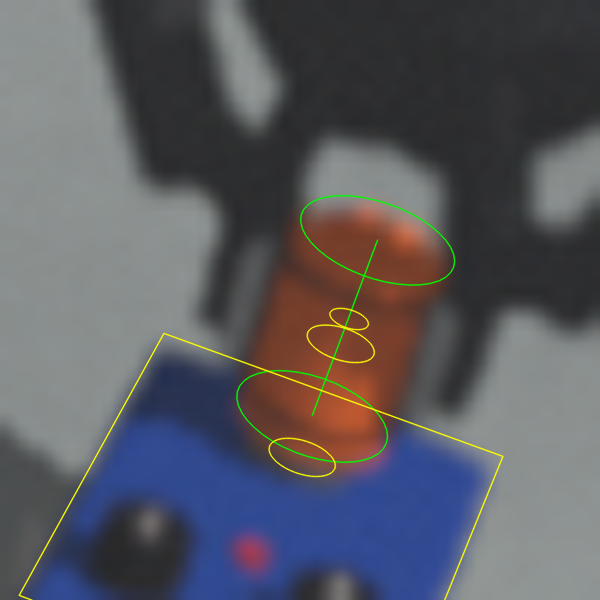

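>>> move_arm(
  commands=[
    {"dx":1,"dy":0,"dz":3.5,"roll":0,"grip":-1},
    {"dx":1,"dy":0,"dz":3.5,"roll":0,"grip":-1},
  ],
)

```text
clock: 11.98
eef_pos: [0.5184, 0.1877, 0.0728]
eef_rot: [-3.108, -0.228, -0.178]
ft_force: [-20.9, -8.3, 57.9]
finger_gap: 0.356
```

```bash
python3 - <<'E'
from cyl import *
from st import st
from dirs import dirs
st(); dirs()
A=[cams.snapshot('scene') for _ in range(12)]
st()
im=np.mean([a[0] for a in A],0).astype(np.uint8); D=np.array([a[1] for a in A]); print('depth std',D.std(0)[185:200,340:350].mean())
d=np.median(D,0); np.savez('pics/scene14.npz',im=im,d=d); cv2.imwrite('pics/scene14.png',im[...,::-1])
Rt,m=tp(25)
for th in(15,25,32): p=fitcyl('scene14',m,th)
Rt=(R.from_euler('z',.16)*R.from_euler('y',-p[3])*R.from_euler('x',p[4])).as_matrix()
overlay('scene14','o14',Rt,p[:3],(320,170,370,220),s=12,L=(.5338-.0023,.1897-.0003,.16))
E
```

```text
t 11.97 [0.5184 0.1877 0.0728] xang 0.145 z [ 0.112  0.028 -0.993] F [-20.9  -8.3  57.9] gap 0.356
into face in tool: [0.315 0.005 0.949]  uphill in tool: [ 0.949 -0.017 -0.315] tool tilt deg 6.6
F looper axes [ 4.6 -4.8 61.8] torque [-1.39  2.87 -0.15]
t 12.57 [0.5184 0.1877 0.0729] xang 0.145 z [ 0.112  0.028 -0.993] F [-19.4  -7.4  56.2] gap 0.360
depth std 0.01368055
n 175 rms 0.55 mouth [0.5258 0.1882 0.066 ] theta 25.1 side 0.2 rel tip [ -4.8  -0.2 -25.1]
n 175 rms 0.55 mouth [0.5258 0.1884 0.0661] theta 25.2 side 0.8 rel tip [ -4.8  -0.  -25.1]
n 175 rms 0.55 mouth [0.5258 0.1884 0.0661] theta 25.2 side 0.8 rel tip [ -4.8  -0.  -25.1]
```

View pics/o14.png

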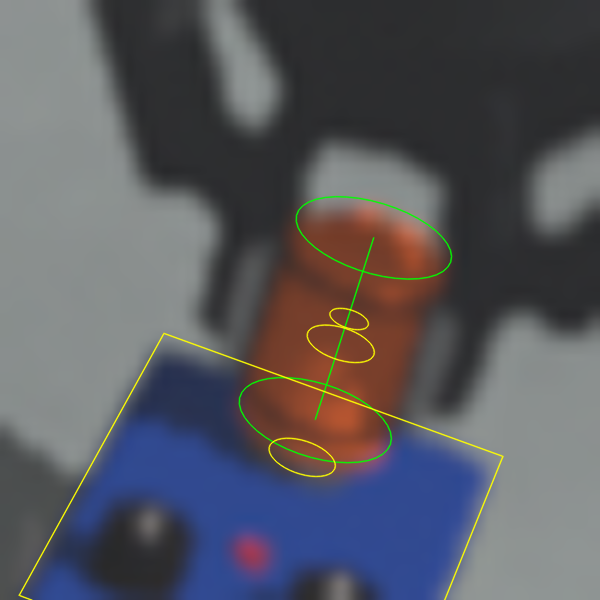

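>>> move_arm(
  commands=[
    {"dx":0.5,"dy":0,"dz":1.7,"roll":0,"grip":-1},
    {"dx":0.5,"dy":0,"dz":1.7,"roll":0,"grip":-1},
  ],
  squeeze=40,
)

```text
clock: 12.82
eef_pos: [0.5182, 0.1876, 0.0735]
eef_rot: [-3.11, -0.227, -0.177]
ft_force: [-5.6, -3.3, 24.1]
finger_gap: 0.362
```

```bash
python3 - <<'E'
from st import st
from dirs import dirs
st(); dirs()
E
```

```text
t 12.82 [0.5182 0.1876 0.0735] xang 0.145 z [ 0.111  0.027 -0.993] F [-5.6 -3.3 24.1] gap 0.362
into face in tool: [0.317 0.004 0.949]  uphill in tool: [ 0.948 -0.016 -0.316] tool tilt deg 6.6
F looper axes [ 4.7 -2.4 24.4] torque [-0.57  0.75 -0.09]
```

```bash
python3 - <<'E'
from cyl import *
from st import st
from dirs import dirs
A=[cams.snapshot('scene') for _ in range(12)]
st(); dirs()
im=np.mean([a[0] for a in A],0).astype(np.uint8); d=np.median([a[1] for a in A],0); np.savez('pics/scene15.npz',im=im,d=d); cv2.imwrite('pics/scene15.png',im[...,::-1])
Rt,m=tp(25); p=fitcyl('scene15',m,25)
E
```

```text
t 13.43 [0.5182 0.1876 0.0734] xang 0.145 z [ 0.111  0.027 -0.993] F [-7.8 -4.1 28.7] gap 0.361
into face in tool: [0.317 0.003 0.949]  uphill in tool: [ 0.948 -0.017 -0.317] tool tilt deg 6.6
F looper axes [ 4.5 -2.8 29.6] torque [-0.63  1.04 -0.08]
n 176 rms 0.61 mouth [0.5257 0.1876 0.0663] theta 24.6 side -0.7 rel tip [ -4.9  -0.7 -24.8]
```

View pics/scene15.png

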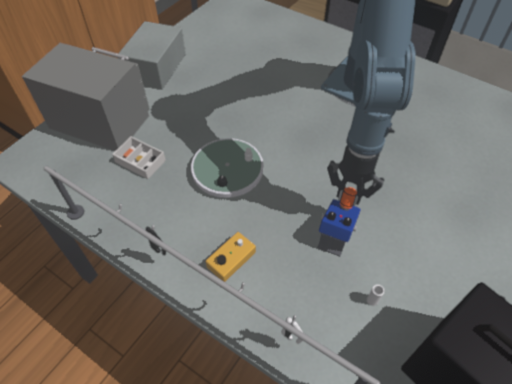

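```bash
python3 - <<'E'
from plant import job,r
print(job.hand_in()); print(r.observe()['ft_force'].round(1))
E
```

```text
the job is handed in; nothing more can be done
None
the job is handed in; nothing more can be done
```

I lifted the topper off the turntable, snapped it onto the slanted switch, and handed in at about 13.4 s while still pressing it down. No verdict was reported. To get the 25° slant, I lowered the mouth over the switch nose and pulled downhill. That turned the topper in the grip and also tilted the tool by about 7°. Then I pushed along the switch axis.

**Last checks before hand-in:**
- **Seating:** averaged depth images put the mouth 24.8 mm below the switch's rest tip, against the expected 19 + 6 = 25 mm. That means it is snapped on and the switch is fully down.
- **Angle:** the topper axis leans 24.6°, with 0.7° sideways, against the switch's 25°.
- **Push:** about 30 N along the switch axis, above the 14 N spring. It was 24 N just after I set it and rose slightly while I took pictures. During the push it had reached about 60 N before I eased off.
- **Other parts:** knob and adapter still standing on the turntable; boost pedal, parts box and slide look unmoved in the last picture.

**What disagreed:** the fitted topper axis lies about 5 mm downhill of my first switch estimate. About 2.5 mm of that is that estimate sitting too far uphill. I put the rest down to camera and arm calibration, because the depth, angle and force readings agree.

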